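# Line up loudspeakers and hold the test box open

### The job

Line up the three loudspeaker modules on the black jig plate for loading: one on each white mark, square against the stop rail, in a straight even row. Then take the test box's lid by its bar handle, raise it to 50 degrees from closed and hold it there so a colleague can load the box: the lid falls shut if let go, so finish while still gripping the bar and holding the lid still. Leave the computer mouse and the multimeter where they are.

Things in the scene. Friction and masses are not known exactly. Their poses are not given: they have to be found in the camera images.
- jig: fixed black plate flat on the table, left or right of centre (box on the other side): 180 (x) x 290 (y) x 6 mm. Origin: centre of underside; x away from the robot (turned up to 0.2 rad), z up. Aluminium stop rail along y near the far edge, 10 mm wide, 10 mm above the plate, its near face at x = +53 mm. Three white square outlines adjoin it, centred at x = +35, y = -86, 0, +86 mm
- mark0 (a point): centre of the right-hand (plate y = -86 mm) white square mark on the jig plate's top face, where the middle of a module's underside belongs; a module touching the rail squarely is on its mark in the plate's x
- mark1 (a point): centre of the middle (plate y = 0) white square mark on the jig plate's top face, where the middle of a module's underside belongs; a module touching the rail squarely is on its mark in the plate's x
- mark2 (a point): centre of the left-hand (plate y = +86 mm) white square mark on the jig plate's top face, where the middle of a module's underside belongs; a module touching the rail squarely is on its mark in the plate's x
- speaker0: loose loudspeaker module: grey plastic block 36 x 36 mm, 34 mm tall, about 90 g, round cone on top. Origin: centre of underside; z up, x and y along its sides. Starts upright on the jig plate, 40 to 80 mm short of its mark (towards plate -x), up to 7 mm aside, turned up to 0.3 rad. All alike; any may stand on any mark
- speaker1: loose loudspeaker module: grey plastic block 36 x 36 mm, 34 mm tall, about 90 g, round cone on top. Origin: centre of underside; z up, x and y along its sides. Starts upright on the jig plate, 40 to 80 mm short of its mark (towards plate -x), up to 7 mm aside, turned up to 0.3 rad. All alike; any may stand on any mark
- speaker2: loose loudspeaker module: grey plastic block 36 x 36 mm, 34 mm tall, about 90 g, round cone on top. Origin: centre of underside; z up, x and y along its sides. Starts upright on the jig plate, 40 to 80 mm short of its mark (towards plate -x), up to 7 mm aside, turned up to 0.3 rad. All alike; any may stand on any mark
- test_box: fixed cream metal acoustic test box, 220 (x) x 260 (y) mm, walls 70 mm high, 82 mm with its 12 mm lid closed. Origin: centre of underside; x away from the robot (turned up to 0.25 rad), z up. The lid is hinged along the far (+x) rim; its front edge rises and swings away from the robot
- lid_bar (a point): the lid's handle: round black bar, diameter 12 mm, 120 mm long along y, on two 10 mm arms at its ends (105 mm free), 42 mm clear of the box front. Closed: axis 76 mm above the table, 268 mm in front of and 6 mm above the hinge axis; about 0.2 m higher at 50 degrees. Origin: middle of its axis. Pinch from above; it turns between the fingers
- lid_hinge (a point): middle of the lid's hinge axis: at the box's far rim, box x = +110 mm, y = 0, z = 70 mm. The axis runs along the box's y
- lid (a joint): opening angle of the lid in rad: 0 closed (start), positive opening, 0.873 = 50 degrees, end stop at 1.3. The lid weighs about 0.5 kg and falls shut from any angle when let go; no spring, no catch; about 2 to 4 N at the bar lift it
- mouse: bystander: a black computer mouse, 100 x 58 x 33 mm, on the table near the robot's centre line. Origin: centre of its underside
- meter: bystander: an orange handheld multimeter lying flat, 140 x 72 x 34 mm, beyond the work. Origin: centre of its underside
There are look-alikes about, which are no part of the job. Leave any purple or turquoise look-alike of the speaker2 alone.

How it is judged:
By the outcome, as a careful person would: the job done as asked, in the order asked, and still so for the second after the job is handed in, while the arm keeps its last pose, push and grip.
It also fails if it takes over 67 s, if anything falls off the work surface, if the arm or the gripper's body presses on something with over 40 N, if the wrist force passes 120 N, or if a joint passes its speed limit or range.

### The arm

A 7-joint arm with a two-finger parallel gripper is mounted at the origin on the work surface. World frame = base frame: x ahead of the robot, y to its left, z up, the work surface at z = 0. Lengths are in m, angles in rad, forces in N, time in s.
With the tool pointing down it reaches from about 0.425 to 1.025 m from the base axis. Payload 9.4 kg.
Tool frame: the origin (TCP) lies at the very end of the fingers, on their centre line; the grasp point (between the pads) lies 19 mm behind it; z points along the fingers, y is the line along which they close (so a half turn about z gives the same grasp; the last joint's range is limited). The gripper opens to 85 mm and grips with 20 to 120 N. Pads are 22 mm wide; open, the fingers measure 114 mm over their backs; the gripper's body (76 mm by 85 mm) begins 54 mm behind the grasp point. The pads swing forward as they close: fully open they stand 13 mm farther back than shut.
Start: joints at [-0.077, 0.599, -0.003, 1.599, 0.002, 0.943, -0.08], TCP at [0.725, -0, 0.231] pointing down, gripper open.
Joint ranges: [-2.57, 2.57], [-0.35, 1.97], [-1.29, 1.29], [0.11, 2.56], [-1.05, 4.19], [0.11, 1.86], [-2.63, 2.63]. Speed limits (rad/s): [2.22, 2.22, 3.01, 3.01, 3.14, 3.14, 3.14].

### API

Orientations are given as a unit quaternion [w, x, y, z].
In Python, from workcell import observe, capture, hand_in gives the robot as it stands. The module is installed in compiled form; this text tells all that it offers.
- The arm moves only by the shell command python3 -m creep 'ROWS' [FORCE]. ROWS is a JSON object of lists of equal length, an entry for each row: "travel": the shift along the tool's x, y, z in m, a list of three; "turn": the turn about the tool's z in degrees; "gripper": the closure, from -1 (fully open) to 1 (shut). In form: {"travel": [[x, y, z], ...], "turn": [turn, ...], "gripper": [gripper, ...]}. A call has 1 to 8 rows; each row is the pose to reach, as a shift and turn from the pose commanded when the call began, along the tool's axes at that moment; what a row does not reach only later rows make up. A row lasts 1/12 s, in which the tool goes at most 41.7 mm and 7.16 degrees, less where a joint would pass 70% of its speed; a pose out of reach is approached as far as the arm can. A call with a gripper value outside its range is refused whole. The fingers move at their own pace and stop on an object; FORCE is the grip in N (left out, the last holds). Time passes only in rows, so rows that repeat a pose let the fingers close. It gives the time, the measured TCP pose, the force, the opening and the grip force at its end, in the units of the state.
- observe(): the state, without advancing time (a new reading comes with each control period).
- capture(name): name is "scene" or "side" or "wrist"; returns a dict with "pixels" (400x640x3 uint8, red, green, blue), "range_z" (400x640 float32, m along the optical axis (not along the pixel's ray), 0 where there is no reading), "intrinsics" (3x3 intrinsics, pixels), "R" (3x3) and "t" (3): a world point X has camera coordinates R X + t; the wrist camera has in their place "mount" (4x4, takes a point from camera to tool coordinates, whose origin is the TCP and whose axes are the flange's). Camera axes: x right, y down, z forward; pixel columns grow to the right and rows downward; lengths in m; the calibration is good to about 2 mm. A picture is of the moment at which its call begins: read the wrist's pose just before it.
- hand_in(): hands the job in; it is judged then, once.
The state is a dict: "time": time; "q": joint angles; "joint_vel": joint speeds; "tau": joint torques, N m; "eef_pos": TCP position; "orientation": TCP orientation; "wrist_force": force on the tool from outside, world axes, zero at the start; "wrist_torque": the same for the moment, N m; "opening": opening from 0.0 (shut) to 1.0 (fully open); "grasp_force": force on a finger pad.
Only numpy, scipy, OpenCV 4.12 (cv2) and the standard library are available. Lean on these libraries where they do the work, as an engineer would, in place of code of your own. Each camera call takes 0.05 s, during which the arm holds its last target. There are 200 camera calls.

## Working session

There is one attempt and no reset: what is moved stays moved. The work goes in short steps, Python scripts to look and compute and a shell command to move; the robot and the scene stay as the last step left them, time stands still between calls to the robot, and variables do not carry over. Pictures are saved under pics/ and viewed, at most 10 in all, crops included, and the job is handed in when it is done.

```bash
mkdir -p pics; python3 - <<'E'
from workcell import observe,capture
import cv2,numpy as np
s=observe();print({k:np.round(v,3).tolist() for k,v in s.items()})
for n in("scene","side"):
    c=capture(n);cv2.imwrite(f"pics/{n}0.png",c["pixels"][:,:,::-1]);np.savez(f"{n}0.npz",**c)
    print(n,c["intrinsics"].tolist(),c["R"].round(3).tolist(),c["t"].round(3).tolist())
c=capture("wrist");np.savez("wrist0.npz",**c);print(c["mount"].round(3).tolist())
E
```

```text
{'time': 0.0, 'q': [-0.077, 0.6, -0.003, 1.6, 0.002, 0.943, -0.08], 'joint_vel': [-0.001, 0.0, 0.001, -0.001, -0.0, -0.0, -0.001], 'tau': [-0.001, -77.644, 1.565, -25.8, 0.012, 0.009, 0.0], 'eef_pos': [0.725, -0.0, 0.23], 'orientation': [-0.001, 0.707, 0.707, -0.001], 'wrist_force': [-0.593, 0.519, 0.756], 'wrist_torque': [0.02, 0.003, 0.014], 'grasp_force': 0.0, 'opening': 0.999}
scene [[467.16462003812745, 0.0, 322.38995920604486], [0.0, 467.16462003812745, 203.33846013350922], [0.0, 0.0, 1.0]] [[-0.446, 0.895, -0.003], [0.592, 0.292, -0.751], [-0.672, -0.337, -0.66]] [0.199, -0.312, 1.684]
side [[503.08341711021444, 0.0, 323.2400296302385], [0.0, 503.08341711021444, 200.02203934192625], [0.0, 0.0, 1.0]] [[-0.74, -0.673, 0.017], [-0.358, 0.373, -0.856], [0.57, -0.639, -0.517]] [0.499, 0.266, 1.214]
[[0.0, -0.946, -0.323, 0.084], [1.0, 0.0, 0.001, 0.001], [-0.001, -0.323, 0.946, -0.142], [0.0, 0.0, 0.0, 1.0]]
```

View pics/scene0.png

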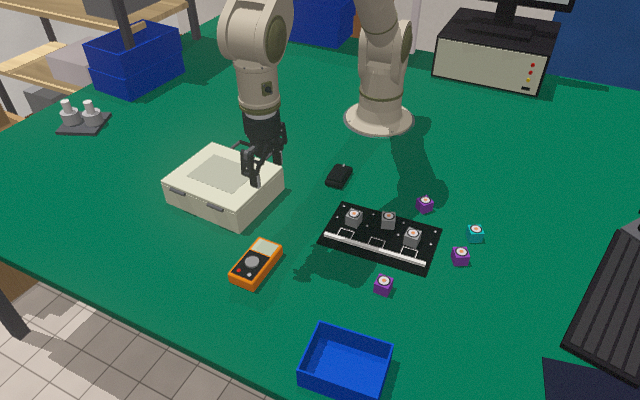

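View pics/side0.png

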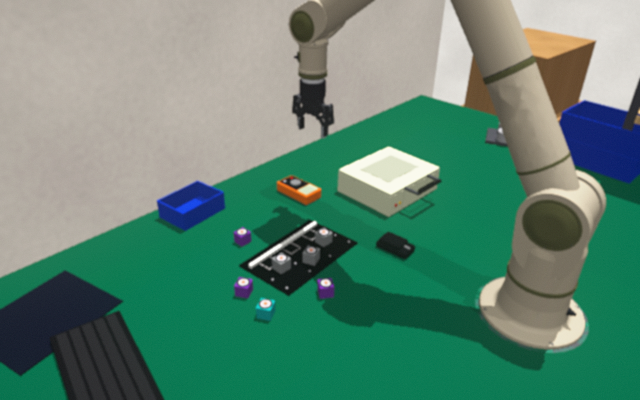

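The scene view has the box at (225,185) with its bar under the gripper. The jig is at (380,240), with grey modules at (353,216), (388,218) and (413,236), and the rail is on the camera side. The purple and turquoise look-alikes stand off the plate. Next I measure all of these from both cameras.

```bash
cat > h.py <<'E'
import numpy as np,cv2
def cloud(c,T=None):
    K=c["intrinsics"];z=c["range_z"].astype(float);v,u=np.mgrid[:z.shape[0],:z.shape[1]]
    P=np.stack([(u-K[0,2])/K[0,0]*z,(v-K[1,2])/K[1,1]*z,z],-1)
    if T is None: W=(P-c["t"])@c["R"]
    else: W=P@T[:3,:3].T+T[:3,3]
    W[z<=0]=np.nan
    return W
def rect(xy): 
    (c,s,a)=cv2.minAreaRect((xy*1000).astype(np.float32));return np.round(c,1),np.round(s,1),round(a,1)
E
python3 - <<'E'
from h import *
for n in("scene","side"):
    c=np.load(f"{n}0.npz");W=cloud(c);p=c["pixels"].astype(int);hsv=cv2.cvtColor(c["pixels"],cv2.COLOR_RGB2HSV)
    X,Y,Z=W[...,0],W[...,1],W[...,2];ok=(X>.4)&(X<1.05)&(abs(Y)<.5)
    print(n,"table z",np.nanmedian(Z[ok&(hsv[...,1]>150)&(abs(Z)<.02)]))
    def comps(m,name,mn):
        k,l,st,_=cv2.connectedComponentsWithStats(m.astype(np.uint8),connectivity=8)
        for i in range(1,k):
            if st[i,4]>=mn:
                q=W[l==i];r=rect(q[:,:2]);print(" ",name,st[i,4],"px",st[i,:4],"med",np.round(np.nanmedian(q,0)*1000,1),"zr",np.round(np.nanpercentile(q[:,2],[5,95])*1000,1),"rect",*r)
    lowsat=hsv[...,1]<70
    dark=(hsv[...,2]<60)
    comps(ok&dark&(Z<.04)&(Z>.002),"dark",60)
    comps(ok&(Z>.034)&(Z<.048)&(Y>0.0),"tops",40)
    comps(ok&(Z>.01)&(Z<.022)&(hsv[...,2]>150)&lowsat,"rail",25)
    comps(ok&(Z>.072)&(Z<.095)&(hsv[...,2]>120),"lid",300)
    comps(ok&dark&(Z>.06)&(Z<.095),"bar",10)
    comps(ok&(hsv[...,0]<15)&(hsv[...,1]>150)&(hsv[...,2]>100),"meter",60)
E
```

```text
scene table z -0.002761131067511958
  dark 254 px [325 172  21  17] med [424.4  29.4  20.1] zr [ 6.4 31.5] rect [419.8  27.2] [55.6 38.2] 89.0
  dark 2431 px [316 201 126  76] med [565.7 240.    3.5] zr [2.2 5.9] rect [561.7 225.5] [182.7 289.3] 3.2
  dark 68 px [369 238  15   9] med [590.7 225.9   3.7] zr [2.4 6.6] rect [591.4 225.7] [25.4 33.5] 0.2
  dark 63 px [402 248  14   9] med [586.4 310.4   4.2] zr [2.3 5.7] rect [586.1 312.5] [25.2 31.3] 1.8
  dark 378 px [232 250  37  30] med [826.3  -5.7  31.3] zr [28.7 33.7] rect [817.5  -9.1] [58.4 78.6] 89.5
  tops 125 px [345 208  18  13] med [551.5 144.6  37.2] zr [34.7 40.1] rect [549.7 144.1] [35.6 37.7] 89.0
  tops 124 px [382 211  14  12] med [517.9 230.5  37.2] zr [34.4 40.1] rect [517.3 230.1] [40.4 34.6] 20.4
  tops 142 px [404 227  18  14] med [551.7 307.   37.5] zr [34.7 40.2] rect [550.  307.1] [35.4 37.5] 85.6
  tops 356 px [300 324  91  46] med [897.7 278.5  40.9] zr [34.7 47.2] rect [915.3 272.4] [ 87.9 183.7] 40.7
  tops 266 px [296 373  75  27] med [1012.1  299.2   41.5] zr [34.9 47.5] rect [1011.9  301.6] [  3.8 146.8
[... 1086 characters left out ...]
.2 41.8] rect [510.9 229.2] [37.8 40.9] 20.0
  tops 134 px [272 253  19  14] med [543.1 309.1  38.5] zr [35.2 42. ] rect [546.  306.8] [37.6 40.2] 87.6
  tops 50 px [257 300  13  10] med [452.9 450.5  34.9] zr [34.1 36.5] rect [451.3 450.1] [29.7 28.5] 30.7
  rail 243 px [249 222  68  45] med [613.2 248.8  14.6] zr [11.  17.4] rect [614.4 228.2] [ 16.  271.2] 3.5
  lid 2589 px [339 148 101  49] med [ 585.5 -221.8   80.4] zr [75.9 83.5] rect [ 597.4 -236.9] [270.5 226.9] 87.0
  bar 60 px [418 180  22  14] med [ 438.2 -224.9   79.8] zr [76.2 83.2] rect [ 438.5 -229.4] [ 15.6 115.6] 1.7
  meter 412 px [277 181  44  23] med [766.1  24.4  22.6] zr [ 6.1 33.6] rect [780.   18.1] [151.3  65. ] 23.6
```

```bash
python3 - <<'E'
import numpy as np,cv2
a=np.load("scene0.npz")["pixels"][190:285,300:460,::-1];b=np.load("side0.npz")["pixels"][205:300,230:390,::-1]
c=np.load("scene0.npz")["pixels"][130:225,150:310,::-1];d=np.load("side0.npz")["pixels"][140:235,310:470,::-1]
f=lambda i:cv2.resize(i,(400,238),interpolation=cv2.INTER_CUBIC)
cv2.imwrite("pics/crop.png",np.vstack([np.hstack([f(a),f(b)]),np.hstack([f(c),f(d)])]))
E
```

```text
(no output)
```

View pics/crop.png

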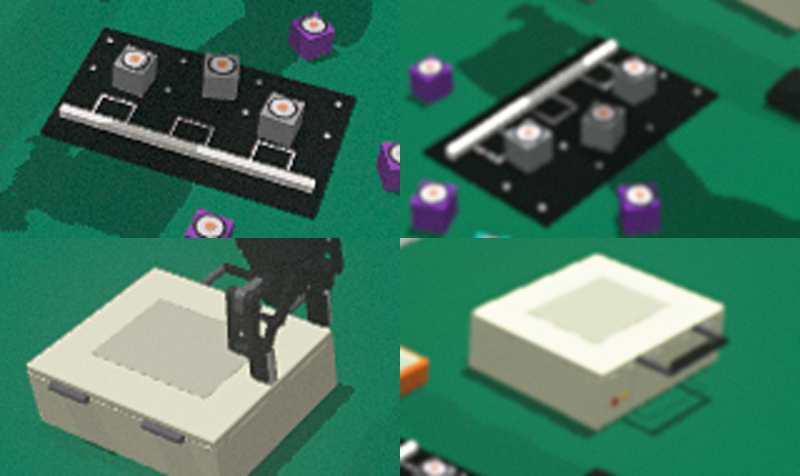

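Both views agree to about 5 mm. The jig is at (559,226) mm with yaw +3.5°. The modules are at about (547,144), (514,230) and (548,307). The box is at (598,-238) with yaw -3.3°, and the bar is at about (440,-229). Heights match the text. Next I move over the jig and refine with the wrist camera.

```bash
python3 -m creep '{"travel":[[0.02,-0.015,0],[0.05,-0.036,0],[0.08,-0.058,0],[0.11,-0.08,0],[0.14,-0.101,0],[0.17,-0.123,0],[0.2,-0.145,0],[0.228,-0.165,0]],"turn":[7,14,21,28,35,42,49,56],"gripper":[-1,-1,-1,-1,-1,-1,-1,-1]}'
python3 -m creep '{"travel":[[0,0,0],[0,0,0],[0,0,0],[0,0,0],[0,0,0],[0,0,0],[0,0,0]],"turn":[7,14,21,28,30.5,30.5,30.5],"gripper":[-1,-1,-1,-1,-1,-1,-1]}'
cat >> h.py <<'E'
from scipy.spatial.transform import Rotation as Ro
def wrist():
    from workcell import observe,capture
    s=observe();c=capture("wrist");q=np.array(s["orientation"])
    T=np.eye(4);T[:3,:3]=Ro.from_quat(q[[1,2,3,0]]).as_matrix();T[:3,3]=s["eef_pos"]
    return s,c,T@c["mount"],T
E
python3 - <<'E'
from h import *
s,c,M,T=wrist();cv2.imwrite("pics/w1.png",c["pixels"][:,:,::-1]);np.savez("w1.npz",M=M,**c)
print(s["time"],np.round(s["eef_pos"],4),T[:3,:3].round(3).tolist(),c["intrinsics"].tolist())
W=cloud(c,M);hsv=cv2.cvtColor(c["pixels"],cv2.COLOR_RGB2HSV);X,Y,Z=W[...,0],W[...,1],W[...,2]
ok=(X>.4)&(X<.8)&(Y>.05)&(Y<.42)
print("table",np.nanmedian(Z[ok&(hsv[...,1]>150)&(abs(Z)<.02)]),"plate",np.nanmedian(Z[ok&(hsv[...,2]<60)&(abs(Z)<.02)]))
def comps(m,name,mn):
    k,l,st,_=cv2.connectedComponentsWithStats(m.astype(np.uint8),connectivity=8)
    for i in range(1,k):
        if st[i,4]>=mn:
            q=W[l==i];print(" ",name,st[i,4],st[i,:4],"med",np.round(np.nanmedian(q,0)*1000,1),"rect",*rect(q[:,:2]))
comps(ok&(hsv[...,2]<60)&(Z<.012),"dark",400)
comps(ok&(Z>.034)&(Z<.048),"tops",200)
comps(ok&(Z>.012)&(Z<.022)&(hsv[...,2]>120)&(hsv[...,1]<70),"rail",200)
comps(ok&(Z<.0105)&(hsv[...,2]>110)&(hsv[...,1]<90),"mark",40)
E
```

```text
time: 0.82
eef_pos: [0.5583, 0.2296, 0.2311]
orientation: [-0.0, 0.957, 0.29, -0.0]
wrist_force: [0.5, 0.6, 0.6]
opening: 1.004
grasp_force: 0.0
time: 1.4
eef_pos: [0.5598, 0.2282, 0.2311]
orientation: [0.0, 0.999, 0.032, -0.0]
wrist_force: [-0.0, -0.7, 0.1]
opening: 1.002
grasp_force: 0.0
1.4 [0.5598 0.2282 0.2311] [[0.998, 0.063, -0.0], [0.063, -0.998, -0.0], [-0.0, 0.0, -1.0]] [[301.1517620914775, 0.0, 319.9217322645265], [0.0, 301.1517620914775, 204.39010929900402], [0.0, 0.0, 1.0]]
table -0.0007981811804176064 plate 0.005148733727868338
  dark 15951 [201  97 235 142] med [541.7 264.5   5.1] rect [559.8 225. ] [177.3 286.7] 3.2
  dark 660 [240 132  27  26] med [589.9 312.    5.2] rect [589.5 311.6] [30.3 31.1] 3.7
  dark 604 [312 133  26  26] med [594.2 227.3   5.2] rect [593.8 225.9] [30.3 30.4] 3.5
  tops 382 [247   0  34  30] med [720.2 294.2  34.6] rect [720.1 294.5] [25.3 30.8] 11.0
  tops 979 [237 168  33  34] med [549.2 305.7  39.5] rect [548.  306.2] [36.2 36.4] 88.9
  tops 940 [376 178  36  33] med [549.  143.6  39.4] rect [547.6 142.5] [36.5 36.2] 87.9
  tops 874 [300 198  37  36] med [516.4 228.4  39.4] rect [514.9 228.4] [36.1 36.1] 19.7
  rail 2097 [208 121 234  11] med [617.1 228.2  15.1] rect [617.1 227.6] [ 10.2 269.1] 3.1
  mark 770 [207 120 237  44] med [612.4 155.5   5.3] rect [598.1 225.9] [ 50.3 280.1] 3.2
  mark 896 [208 129 136  35] med [586.4 256.8   5.3] rect [589.1 284.2] [ 39.1 160.7] 2.9
```

View pics/w1.png

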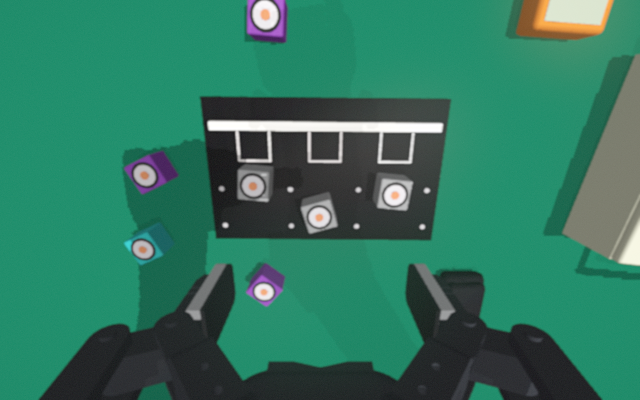

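The wrist view shows all the marks and modules: marks at columns 253, 325 and 396 (row 147), modules at (254,185), (319,215) and (394,193). Refined marks are mark2 at about (589.5,312), mark1 at about (594,226.4) and mark0 at about (598.5,140.5), with plate yaw 3.2°. I'll start with the right-hand module.

```bash
python3 -m creep '{"travel":[[-0.004,0.02,0.01],[-0.008,0.045,0.03],[-0.013,0.07,0.055],[-0.0176,0.0848,0.085],[-0.0176,0.0848,0.115],[-0.0176,0.0848,0.14],[-0.0176,0.0848,0.155],[-0.0176,0.0848,0.16]],"turn":[0.1,0.2,0.3,0.4,0.4,0.4,0.4,0.4],"gripper":[-0.5,-0.5,-0.5,-0.5,-0.5,-0.5,-0.5,-0.5]}' 25
python3 -m creep '{"travel":[[0,0,0.015],[0,0,0.035],[0,0,0.052],[0,0,0.060],[0,0,0.060],[0,0,0.060],[0,0,0.060],[0,0,0.060]],"turn":[0,0,0,0,0,0,0,0],"gripper":[-0.5,-0.5,-0.5,-0.5,-0.5,1,1,1]}'
python3 -m creep '{"travel":[[0,0,0],[0,0,0],[0,0,0],[0,0,0]],"turn":[0,0,0,0],"gripper":[1,1,1,1]}'; python3 -c "
from workcell import observe as o;s=o();print(s['eef_pos'],s['orientation'])"
```

```text
time: 2.12
eef_pos: [0.5465, 0.1416, 0.0689]
orientation: [0.0, 1.0, 0.027, -0.002]
wrist_force: [0.7, -0.9, 0.1]
opening: 0.753
grasp_force: 0.0
time: 2.78
eef_pos: [0.5483, 0.1424, 0.0125]
orientation: [-0.0, 1.0, 0.027, 0.001]
wrist_force: [0.7, -1.3, 0.9]
opening: 0.422
grasp_force: 24.4
time: 3.12
eef_pos: [0.5483, 0.1424, 0.0125]
orientation: [-0.0, 1.0, 0.027, 0.001]
wrist_force: [-1.2, -0.3, 7.3]
opening: 0.423
grasp_force: 25.1
[0.54826844 0.14238572 0.01249495] [-2.47775932e-04  9.99632854e-01  2.70789309e-02  9.09077216e-04]
```

```bash
python3 -m creep '{"travel":[[0.006,0.001,-0.001],[0.016,0.002,-0.001],[0.026,0.003,-0.001],[0.034,0.004,-0.001],[0.04,0.0046,-0.001],[0.044,0.0046,-0.001],[0.046,0.0046,-0.001],[0.046,0.0046,-0.001]],"turn":[0,0,0,0,0,0,0,0],"gripper":[1,1,1,1,1,1,1,1]}'
python3 -m creep '{"travel":[[0.001,0,0],[0.002,0,0],[0.003,0,0],[0.004,0,0],[0.005,0,0],[0.005,0,0]],"turn":[0,0,0,0,0,0],"gripper":[1,1,1,1,1,1]}'
```

```text
time: 3.78
eef_pos: [0.5943, 0.14, 0.0125]
orientation: [-0.0, 1.0, 0.027, -0.0]
wrist_force: [-1.7, -0.6, 4.6]
opening: 0.425
grasp_force: 25.2
time: 4.28
eef_pos: [0.5987, 0.1403, 0.0125]
orientation: [-0.0, 1.0, 0.027, -0.001]
wrist_force: [-3.7, -0.2, 6.9]
opening: 0.425
grasp_force: 25.3
```

```bash
python3 -m creep '{"travel":[[0.0007,0,0],[0.0013,0,0],[0.002,0,0],[0.002,0,0]],"turn":[0,0,0,0],"gripper":[1,1,1,1]}'
python3 -m creep '{"travel":[[0.0007,0,0],[0.0013,0,0],[0.002,0,0],[0.002,0,0]],"turn":[0,0,0,0],"gripper":[1,1,1,1]}'
```

```text
time: 4.62
eef_pos: [0.5996, 0.1403, 0.0125]
orientation: [-0.0, 1.0, 0.027, -0.002]
wrist_force: [-6.3, -0.4, 9.9]
opening: 0.42
grasp_force: 23.5
time: 4.95
eef_pos: [0.6009, 0.1402, 0.0125]
orientation: [0.0, 1.0, 0.027, -0.002]
wrist_force: [-8.8, -1.4, 12.3]
opening: 0.417
grasp_force: 23.9
```

```bash
python3 -m creep '{"travel":[[0,0,0],[0,0,0],[0,0,0],[0,0,-0.01],[0,0,-0.035],[0,0,-0.06],[-0.01,-0.025,-0.06],[-0.02,-0.06,-0.06]],"turn":[0,0,0,0,0,0,0,0],"gripper":[-0.3,-0.3,-0.3,-0.3,-0.3,-0.3,-0.5,-0.5]}'
python3 -m creep '{"travel":[[-0.009,-0.036,0],[-0.017,-0.071,0],[-0.0255,-0.097,0],[-0.0255,-0.1085,0],[-0.0255,-0.1085,0.02],[-0.0255,-0.1085,0.02],[-0.0255,-0.1085,0.02]],"turn":[0,0,0,0,0,0,0],"gripper":[-0.5,-0.5,-0.5,-0.5,-0.5,-0.5,-0.5]}'
python3 - <<'E'
from h import *
s,c,M,T=wrist();cv2.imwrite("pics/w2.png",c["pixels"][:,:,::-1])
W=cloud(c,M);hsv=cv2.cvtColor(c["pixels"],cv2.COLOR_RGB2HSV);X,Y,Z=W[...,0],W[...,1],W[...,2]
ok=(X>.4)&(X<.8)&(Y>.05)&(Y<.42);print(s["eef_pos"])
def comps(m,name,mn):
    k,l,st,_=cv2.connectedComponentsWithStats(m.astype(np.uint8),connectivity=8)
    for i in range(1,k):
        if st[i,4]>=mn:
            q=W[l==i];print(" ",name,st[i,4],st[i,:4],"med",np.round(np.nanmedian(q,0)*1000,1),"rect",*rect(q[:,:2]))
comps(ok&(hsv[...,2]<60)&(Z<.012),"dark",400)
comps(ok&(Z>.034)&(Z<.048),"tops",200)
comps(ok&(Z>.012)&(Z<.022)&(hsv[...,2]>120)&(hsv[...,1]<70),"rail",200)
E
```

```text
time: 5.62
eef_pos: [0.5819, 0.1964, 0.0749]
orientation: [0.0, 1.0, 0.024, 0.002]
wrist_force: [-0.3, 1.1, 0.4]
opening: 0.747
grasp_force: 0.0
time: 6.2
eef_pos: [0.5481, 0.3055, 0.0521]
orientation: [0.001, 1.0, 0.027, -0.001]
wrist_force: [-0.5, 0.5, 0.4]
opening: 0.752
grasp_force: 0.0
[0.54814427 0.30547854 0.05211687]
  dark 17091 [216  81 227 248] med [538.7 335.7   5.1] rect [555.5 294.8] [177.6 146.9] 3.1
  dark 16789 [452 204 188 126] med [527.9 136.6   5. ] rect [525.6 144.9] [103.  134.6] 3.8
  tops 3027 [585 151  55  66] med [597.7 152.   39.2] rect [598.6 146.9] [35.8 28.4] 3.5
  tops 3542 [289 222  66  62] med [550.7 306.2  39.4] rect [548.1 306. ] [36.  36.4] 88.4
  tops 1313 [424 275  50  43] med [526.2 224.1  39.3] rect [521. 225.] [27.6 26.3] 19.6
  rail 7664 [231 128 409  43] med [616.3 235.6  15.1] rect [609.1 241.6] [ 24.8 240.4] 3.0
  rail 303 [296 209  55  11] med [565.8 305.6  17. ] rect [565.8 305.3] [33.9  1.2] 88.4
```

```bash
python3 -m creep '{"travel":[[0,0,0.015],[0,0,0.033],[0,0,0.040],[0,0,0.040],[0,0,0.040],[0,0,0.040],[0,0,0.040],[0,0,0.040]],"turn":[0,0,0,0,0,0,0,0],"gripper":[-0.5,-0.5,-0.5,1,1,1,1,1]}'
python3 -m creep '{"travel":[[0,0,-0.001],[0,0,-0.001]],"turn":[0,0],"gripper":[1,1]}'
```

```text
time: 6.92
eef_pos: [0.5487, 0.3065, 0.0131]
orientation: [-0.0, 1.0, 0.027, 0.001]
wrist_force: [0.2, -1.3, 3.2]
opening: 0.42
grasp_force: 25.1
time: 7.08
eef_pos: [0.5483, 0.3066, 0.0137]
orientation: [-0.0, 1.0, 0.027, 0.0]
wrist_force: [-0.3, 0.2, -1.4]
opening: 0.42
grasp_force: 24.8
```

```bash
python3 -m creep '{"travel":[[0.006,-0.001,0],[0.015,-0.002,0],[0.024,-0.0032,0],[0.031,-0.0032,0.0005],[0.036,-0.0032,0.0005],[0.038,-0.0032,0.0005],[0.039,-0.0032,0.0005],[0.04,-0.0032,0.0005]],"turn":[0,0,0,0,0,0,0,0],"gripper":[1,1,1,1,1,1,1,1]}'
python3 -m creep '{"travel":[[0.001,0,0],[0.002,0,0],[0.003,0,0],[0.003,0,0]],"turn":[0,0,0,0],"gripper":[1,1,1,1]}'
python3 -m creep '{"travel":[[0.0007,0,0],[0.0013,0,0],[0.002,0,0],[0.002,0,0]],"turn":[0,0,0,0],"gripper":[1,1,1,1]}'
```

```text
time: 7.75
eef_pos: [0.5882, 0.3119, 0.0131]
orientation: [-0.0, 1.0, 0.027, -0.0]
wrist_force: [-4.3, -0.1, 6.9]
opening: 0.419
grasp_force: 24.6
time: 8.08
eef_pos: [0.5904, 0.3121, 0.0131]
orientation: [-0.0, 1.0, 0.027, -0.001]
wrist_force: [-6.9, -0.8, 9.1]
opening: 0.426
grasp_force: 24.5
time: 8.42
eef_pos: [0.5915, 0.3119, 0.0131]
orientation: [0.0, 1.0, 0.027, -0.002]
wrist_force: [-8.6, -0.7, 10.7]
opening: 0.42
grasp_force: 24.4
```

```bash
python3 -m creep '{"travel":[[0,0,0],[0,0,0],[0,0,0],[0,0,-0.01],[0,0,-0.035],[0,0,-0.06],[-0.02,0.02,-0.06],[-0.045,0.044,-0.06]],"turn":[0,0,0,0,0,0,-5,-10],"gripper":[-0.3,-0.3,-0.3,-0.3,-0.3,-0.3,-0.5,-0.5]}'
python3 - <<'E'
from h import *
s,c,M,T=wrist()
print(s["eef_pos"],T[:3,0])
E
python3 -m creep '{"travel":[[-0.018,0.039,0],[-0.0305,0.0405,0],[-0.0305,0.0405,0.02],[-0.0305,0.0405,0.02],[-0.0305,0.0405,0.02]],"turn":[-6.4,-6.4,-6.4,-6.4,-6.4],"gripper":[-0.5,-0.5,-0.5,-0.5,-0.5]}'
python3 - <<'E'
from h import *
s,c,M,T=wrist()
W=cloud(c,M);hsv=cv2.cvtColor(c["pixels"],cv2.COLOR_RGB2HSV);X,Y,Z=W[...,0],W[...,1],W[...,2]
ok=(X>.4)&(X<.8)&(Y>.05)&(Y<.42);print(s["eef_pos"],T[:3,0])
def comps(m,name,mn):
    k,l,st,_=cv2.connectedComponentsWithStats(m.astype(np.uint8),connectivity=8)
    for i in range(1,k):
        if st[i,4]>=mn:
            q=W[l==i];print(" ",name,st[i,4],st[i,:4],"med",np.round(np.nanmedian(q,0)*1000,1),"rect",*rect(q[:,:2]))
comps(ok&(hsv[...,2]<60)&(Z<.012),"dark",400)
comps(ok&(Z>.034)&(Z<.048),"tops",200)
E
```

```text
time: 9.08
eef_pos: [0.5525, 0.2677, 0.0747]
orientation: [-0.001, 0.993, 0.117, 0.003]
wrist_force: [0.9, -0.8, -1.7]
opening: 0.746
grasp_force: 0.0
[0.55254754 0.26771411 0.07472985] [0.97254201 0.23265337 0.00586974]
time: 9.55
eef_pos: [0.5301, 0.2193, 0.0528]
orientation: [0.0, 0.986, 0.169, -0.0]
wrist_force: [0.1, -0.1, 0.8]
opening: 0.751
grasp_force: 0.0
[0.53007094 0.21927825 0.05277421] [ 9.42883778e-01  3.33120889e-01 -8.08777892e-04]
  dark 78872 [ 96   0 503 325] med [561.9 251.2   5.1] rect [557.5 223.9] [183.1 290.6] 3.2
  dark 3065 [313 103  68  70] med [595.1 226.1   5.1] rect [594.3 225.8] [34.3 33.9] 3.1
  tops 5835 [142  47  85  95] med [590.6 311.9  39.5] rect [589.2 312.9] [36.1 36.4] 3.2
  tops 4446 [453 150  92  79] med [599.5 144.1  39.4] rect [598.4 141.8] [36.1 37. ] 3.0
  tops 3324 [268 242  62  57] med [517.4 228.6  39.4] rect [514.7 228. ] [36.7 35.9] 19.6
```

```bash
python3 -m creep '{"travel":[[-0.0116,-0.0135,0],[-0.0116,-0.0135,0.01],[-0.0116,-0.0135,0.03],[-0.0116,-0.0135,0.0405],[-0.0116,-0.0135,0.0405],[-0.0116,-0.0135,0.0405],[-0.0116,-0.0135,0.0405],[-0.0116,-0.0135,0.0405]],"turn":[0,0,0,0,0,0,0,0],"gripper":[-0.5,-0.5,-0.5,-0.5,1,1,1,1]}'
python3 -m creep '{"travel":[[0,0,-0.001],[0,0,-0.001],[0,0,-0.001],[0,0,-0.001],[0,0,-0.001],[0,0,-0.001]],"turn":[0,5,10,15,16.4,16.4],"gripper":[1,1,1,1,1,1]}'
```

```text
time: 10.27
eef_pos: [0.5149, 0.2282, 0.0128]
orientation: [-0.0, 0.986, 0.169, 0.0]
wrist_force: [0.5, 0.7, -0.2]
opening: 0.416
grasp_force: 25.6
time: 10.77
eef_pos: [0.5145, 0.2284, 0.0136]
orientation: [-0.0, 1.0, 0.027, 0.0]
wrist_force: [0.1, 0.2, -0.8]
opening: 0.416
grasp_force: 25.6
```

```bash
python3 -m creep '{"travel":[[0.008,0.003,0],[0.023,0.0065,0],[0.038,0.0065,0],[0.053,0.0065,0],[0.065,0.0065,0.0005],[0.073,0.0065,0.0005],[0.076,0.0065,0.0005],[0.077,0.0065,0.0005]],"turn":[0,0,0,0,0,0,0,0],"gripper":[1,1,1,1,1,1,1,1]}'
python3 -m creep '{"travel":[[0.001,0,0],[0.002,0,0],[0.003,0,0],[0.003,0,0]],"turn":[0,0,0,0],"gripper":[1,1,1,1]}'
python3 -m creep '{"travel":[[0.001,0,0],[0.002,0,0],[0.003,0,0],[0.003,0,0]],"turn":[0,0,0,0],"gripper":[1,1,1,1]}'
```

```text
time: 11.43
eef_pos: [0.5921, 0.2255, 0.0127]
orientation: [0.0, 1.0, 0.027, 0.0]
wrist_force: [0.0, 0.2, -1.5]
opening: 0.414
grasp_force: 25.6
time: 11.77
eef_pos: [0.5945, 0.2261, 0.0128]
orientation: [0.0, 1.0, 0.027, -0.0]
wrist_force: [0.1, 1.3, -1.5]
opening: 0.418
grasp_force: 25.6
time: 12.1
eef_pos: [0.5946, 0.2261, 0.0123]
orientation: [0.0, 1.0, 0.027, -0.003]
wrist_force: [-7.5, 0.5, 2.6]
opening: 0.413
grasp_force: 26.2
```

```bash
python3 -m creep '{"travel":[[0,0,0.0008],[0,0,0.0008],[0,0,0.0008],[0,0,0.0008],[0,0,0],[0,0,-0.02],[0,0,-0.05],[-0.01,0,-0.085]],"turn":[0,0,0,0,0,0,0,0],"gripper":[1,-0.3,-0.3,-0.3,-0.3,-0.3,-0.3,-0.3]}'
python3 -m creep '{"travel":[[-0.01,0,-0.03],[-0.02,0,-0.06],[-0.03,0,-0.06],[-0.03,0,-0.06]],"turn":[0,0,0,0],"gripper":[-0.3,-0.3,-0.3,-0.3]}'
cat > chk.py <<'E'
from h import *
from workcell import capture
def run(c,M,n):
    W=cloud(c,M);hsv=cv2.cvtColor(c["pixels"],cv2.COLOR_RGB2HSV);X,Y,Z=W[...,0],W[...,1],W[...,2]
    ok=(X>.4)&(X<.8)&(Y>.05)&(Y<.42)
    def comps(m,name,mn,f=None):
        k,l,st,_=cv2.connectedComponentsWithStats(m.astype(np.uint8),connectivity=8)
        for i in range(1,k):
            if st[i,4]>=mn:
                q=W[l==i];r=rect(q[:,:2]);print(n,name,st[i,4],st[i,:4],"rect",*r)
    comps(ok&(Z>.034)&(Z<.048)&(hsv[...,1]<255),"tops",100)
    comps(ok&(hsv[...,2]<70)&(Z<.012),"dark",100)
    comps(ok&(Z>.013)&(Z<.02)&(hsv[...,2]>120)&(hsv[...,1]<70),"rail",100)
s,c,M,T=wrist();print(s["time"],s["eef_pos"]);run(c,M,"wrist")
for n in("scene","side"): 
    d=capture(n);run(d,None,n)
cv2.imwrite("pics/w3.png",cv2.resize(c["pixels"][60:260,160:480,::-1],(800,500)))
E
python3 chk.py
```

```text
time: 12.77
eef_pos: [0.5886, 0.2252, 0.0974]
orientation: [0.001, 1.0, 0.027, -0.0]
wrist_force: [0.9, 0.4, 0.9]
opening: 0.652
grasp_force: 0.0
time: 13.1
eef_pos: [0.5569, 0.2245, 0.1594]
orientation: [-0.001, 1.0, 0.027, 0.001]
wrist_force: [-0.8, -0.2, -0.6]
opening: 0.648
grasp_force: 0.0
13.1 [0.55688109 0.22446175 0.15941453]
wrist tops 1708 [201 137  45  42] rect [589.4 313.1] [36.1 36.3] 2.7
wrist tops 1666 [300 137  42  42] rect [594.1 227.7] [36.1 35.9] 2.6
wrist tops 1703 [396 138  45  41] rect [598.7 141.7] [35.8 36.6] 2.9
wrist dark 27212 [168  94 292 171] rect [559.2 224.5] [177.7 287.3] 3.1
wrist rail 3301 [176 124 293  21] rect [612.9 227.3] [ 18.1 269.4] 3.1
scene tops 133 [337 220  18  13] rect [599.2 143.6] [38.1 36.1] 2.8
scene tops 148 [369 229  17  14] rect [595.9 228.4] [38.2 36.3] 2.2
scene tops 155 [402 239  17  13] rect [591.2 314.1] [39.  35.2] 3.9
scene dark 4056 [316 201 127  77] rect [559.  224.2] [189.7 294.4] 3.8
side tops 106 [302 221  17  12] rect [595.  143.2] [40.4 40.5] 1.0
side tops 114 [282 234  18  12] rect [591.  230.1] [36.4 40.2] 89.1
side tops 135 [259 248  19  13] rect [585.7 314. ] [37.6 38.5] 1.9
side dark 3104 [240 225 117  71] rect [559.1 224.5] [189.3 296.7] 2.6
```

View pics/w3.png

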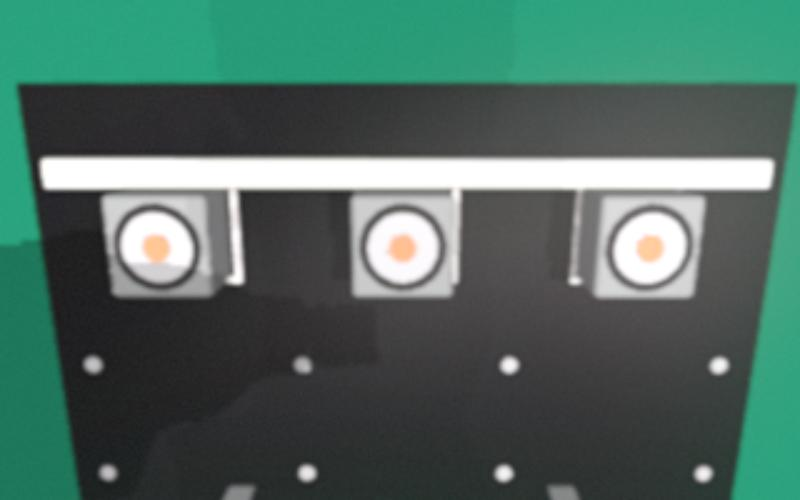

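```bash
python3 - <<'E'
from h import *
s,c,M,T=wrist();W=cloud(c,M);hsv=cv2.cvtColor(c["pixels"],cv2.COLOR_RGB2HSV)
a=np.radians(3.15);o=np.array([.5595,.2248])
x=(W[...,0]-o[0])*np.cos(a)+(W[...,1]-o[1])*np.sin(a);y=-(W[...,0]-o[0])*np.sin(a)+(W[...,1]-o[1])*np.cos(a);Z=W[...,2]
m=(Z<.009)&(x>.022)&(x<.045)&(abs(y)<.14)&(hsv[...,2]>130)&(hsv[...,1]<80)
h=np.histogram(y[m]*1000,bins=np.arange(-140,140,1));print([(int(e),int(n)) for n,e in zip(h[0],h[1]) if n>3])
t=(Z>.037)&(Z<.043)&(x>.01)&(abs(y)<.14)
for k in(-86,0,86):
    q=t&(abs(y*1000-k)<30);print(k,np.percentile(y[q]*1000,[1,50,99]).round(1),np.percentile(x[q]*1000,[1,99]).round(1))
r=(Z>.0135)&(Z<.018)&(x>.04)&(hsv[...,2]>150);print("rail",np.percentile(x[r]*1000,[1,99]).round(1),np.percentile(y[r]*1000,[.3,99.7]).round(1))
d=(Z<.009)&(Z>.003)&(x>-.08)&(x<-.0)&(abs(y)<.16);print("plate",np.percentile(y[d]*1000,[.1,99.9]).round(1))
E
```

```text
[(-118, 5), (-117, 17), (-116, 6), (-68, 23), (-67, 25), (-23, 11), (-22, 25), (-21, 23), (-20, 13), (63, 5), (64, 25), (65, 25), (66, 25), (67, 21), (68, 19)]
-86 [-102.2  -84.3  -67.5] [17.4 52.3]
0 [-16.6   0.9  18.4] [17.5 52.3]
86 [ 68.9  85.9 103.7] [17.5 52.3]
rail [ 52.5 152.3] [-255.2  133.3]
plate [-144.8  144. ]
```

The picture shows the three modules against the rail at columns 155, 402 and 650 (row 245). Judged against the mark lines in the same image, the row sits about 1.7 mm too far left. There is plenty of time, so I'll shift each one by that amount.

```bash
python3 -m creep '{"travel":[[0.01,0,0.02],[0.025,0.0004,0.055],[0.037,0.0004,0.09],[0.037,0.0004,0.115],[0.037,0.0004,0.135],[0.037,0.0004,0.1465],[0.037,0.0004,0.1465],[0.037,0.0004,0.1465]],"turn":[0,0,0,0,0,0,0,0],"gripper":[-0.3,-0.3,-0.3,-0.3,-0.3,-0.3,-0.3,1]}'
python3 -m creep '{"travel":[[0,0,0],[0,0,0],[0,0,0],[0,0.0008,0],[0.001,0.0017,0],[0.002,0.0017,0],[0.003,0.0017,0],[0.003,0.0017,0]],"turn":[0,0,0,0,0,0,0,0],"gripper":[1,1,1,1,1,1,1,1]}'
```

```text
time: 13.97
eef_pos: [0.5947, 0.2251, 0.0105]
orientation: [0.0, 1.0, 0.027, -0.001]
wrist_force: [0.4, 0.4, -0.6]
opening: 0.523
grasp_force: 0.0
time: 14.63
eef_pos: [0.5954, 0.2243, 0.0118]
orientation: [-0.0, 1.0, 0.027, -0.002]
wrist_force: [-8.5, 0.3, 10.5]
opening: 0.418
grasp_force: 28.6
```

```bash
python3 -m creep '{"travel":[[0,0,0],[0,0,0],[0,0,0],[-0.002,0,-0.01],[-0.002,0,-0.045],[-0.002,-0.01,-0.055],[-0.002,-0.045,-0.055],[-0.002,-0.075,-0.055]],"turn":[0,0,0,0,0,0,0,0],"gripper":[-0.3,-0.3,-0.3,-0.3,-0.3,-0.3,-0.3,-0.3]}'
python3 -m creep '{"travel":[[0,-0.011,0],[0,-0.011,0.02],[0,-0.011,0.045],[0,-0.011,0.055],[0,-0.011,0.055],[0,-0.011,0.055],[0,-0.011,0.055],[0,-0.011,0.055]],"turn":[0,0,0,0,0,0,0,0],"gripper":[-0.3,-0.3,-0.3,-0.3,-0.3,1,1,1]}'
python3 -m creep '{"travel":[[0,0,0],[0.001,0,0],[0.002,0,0],[0.002,0,0]],"turn":[0,0,0,0],"gripper":[1,1,1,1]}'
```

```text
time: 15.3
eef_pos: [0.593, 0.2996, 0.0686]
orientation: [-0.001, 1.0, 0.026, 0.001]
wrist_force: [-0.2, 0.1, -0.5]
opening: 0.652
grasp_force: 0.0
time: 15.97
eef_pos: [0.5918, 0.3098, 0.0125]
orientation: [-0.0, 1.0, 0.027, 0.001]
wrist_force: [-0.4, 0.1, -1.6]
opening: 0.417
grasp_force: 25.6
time: 16.3
eef_pos: [0.5918, 0.3099, 0.0123]
orientation: [-0.0, 1.0, 0.027, -0.001]
wrist_force: [-6.8, -0.8, 9.1]
opening: 0.421
grasp_force: 27.0
```

```bash
python3 -m creep '{"travel":[[0,0,0],[0,0,0],[0,0,0],[-0.002,0,-0.01],[-0.002,0,-0.045],[-0.002,0.01,-0.06],[-0.002,0.045,-0.06],[-0.002,0.08,-0.06]],"turn":[0,0,0,0,0,0,0,0],"gripper":[-0.3,-0.3,-0.3,-0.3,-0.3,-0.3,-0.3,-0.3]}'
python3 -m creep '{"travel":[[0,0.035,0],[0,0.07,0],[0,0.0915,0],[0,0.0915,0],[0,0.0915,0.02],[0,0.0915,0.045],[0,0.0915,0.06],[0,0.0915,0.06]],"turn":[0,0,0,0,0,0,0,0],"gripper":[-0.3,-0.3,-0.3,-0.3,-0.3,-0.3,-0.3,-0.3]}'
python3 -m creep '{"travel":[[0,0,0],[0,0,0],[0,0,0],[0,0,0],[0.001,0,0],[0.002,0,0],[0.002,0,0]],"turn":[0,0,0,0,0,0,0],"gripper":[1,1,1,1,1,1,1]}'
```

```text
time: 16.97
eef_pos: [0.5962, 0.2311, 0.0732]
orientation: [-0.001, 1.0, 0.029, 0.002]
wrist_force: [0.6, -1.3, -1.2]
opening: 0.651
grasp_force: 0.0
time: 17.63
eef_pos: [0.5991, 0.1383, 0.0093]
orientation: [0.0, 1.0, 0.027, -0.002]
wrist_force: [-0.4, 0.5, 0.1]
opening: 0.65
grasp_force: 0.0
time: 18.22
eef_pos: [0.601, 0.1388, 0.0123]
orientation: [-0.0, 1.0, 0.027, -0.001]
wrist_force: [-7.1, -0.8, 9.3]
opening: 0.419
grasp_force: 27.1
```

```bash
python3 -m creep '{"travel":[[0,0,0],[0,0,0],[0,0,0],[-0.001,0,-0.015],[-0.002,0,-0.05],[-0.01,-0.015,-0.08],[-0.025,-0.04,-0.105],[-0.035,-0.065,-0.13]],"turn":[0,0,0,0,0,0,0,0],"gripper":[-0.3,-0.3,-0.3,-0.3,-0.3,-0.3,-0.3,-0.3]}'
python3 -m creep '{"travel":[[0,-0.015,-0.015],[0,-0.022,-0.02],[0,-0.022,-0.02],[0,-0.022,-0.02]],"turn":[0,0,0,0],"gripper":[-0.3,-0.3,-0.3,-0.3]}'
python3 chk.py; cp pics/w3.png pics/w4.png
```

```text
time: 18.88
eef_pos: [0.5635, 0.2014, 0.1427]
orientation: [0.0, 1.0, 0.026, 0.0]
wrist_force: [0.6, 1.7, 0.7]
opening: 0.652
grasp_force: 0.0
time: 19.22
eef_pos: [0.5629, 0.2232, 0.1607]
orientation: [0.0, 1.0, 0.027, 0.0]
wrist_force: [0.2, -1.1, 0.3]
opening: 0.65
grasp_force: 0.0
19.2167 [0.56290698 0.22318858 0.16073765]
wrist tops 189 [225   0  32  16] rect [712.1 293.4] [ 9.9 23.9] 3.9
wrist tops 1678 [202 144  45  41] rect [589.4 311. ] [36.3 35.9] 3.2
wrist tops 1643 [300 144  41  41] rect [594.  225.8] [36.2 36. ] 3.4
wrist tops 1671 [394 144  45  41] rect [598.8 140.6] [36.2 36. ] 3.4
wrist dark 27222 [167 101 291 168] rect [559.1 224.2] [177.6 288.4] 2.9
wrist rail 3257 [176 130 289  13] rect [616.6 227.3] [ 11.3 269.8] 3.2
scene tops 136 [337 220  17  12] rect [600.7 141.3] [40.5 35.4] 5.6
scene tops 145 [368 229  17  13] rect [595.7 227.4] [38.  35.1] 4.8
scene tops 158 [401 238  18  14] rect [592.3 312.5] [39.8 35.9] 3.2
scene dark 4047 [316 201 127  77] rect [557.9 224.3] [191.3 292. ] 3.0
side tops 103 [303 221  17  11] rect [595.2 141. ] [37.5 39. ] 5.4
side tops 115 [282 234  18  11] rect [591.2 227.2] [41.7 36.1] 5.3
side tops 133 [260 248  19  12] rect [584.9 311.3] [42.6 39.2] 87.9
side dark 3094 [240 225 117  72] rect [559.7 224.5] [190.7 295.5] 3.3
```

View pics/w4.png

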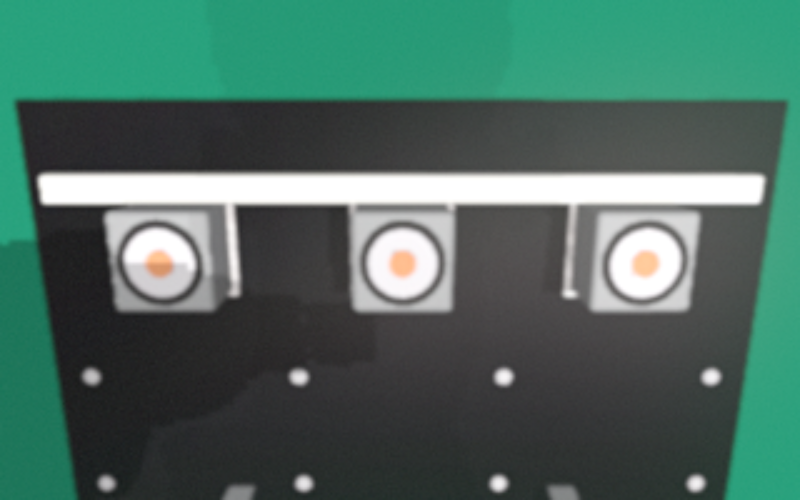

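The modules now sit square and symmetric on their marks, at columns 158, 402 and 646 with equal mark edges showing. Next is the lid bar.

```bash
python3 -m creep '{"travel":[[-0.007,0.021,-0.02],[-0.018,0.053,-0.04],[-0.029,0.088,-0.04],[-0.041,0.124,-0.04],[-0.053,0.16,-0.04],[-0.065,0.196,-0.04],[-0.077,0.232,-0.04],[-0.088,0.267,-0.04]],"turn":[-7,-14,-21,-28,-35,-42,-49,-56],"gripper":[0,0,0,0,0,0,0,0]}'
python3 -m creep '{"travel":[[-0.036,0.010,0],[-0.072,0.020,0],[-0.108,0.031,0],[-0.144,0.041,0],[-0.17,0.048,0],[-0.1805,0.051,0],[-0.1805,0.051,0],[-0.1805,0.051,0]],"turn":[-7,-14,-21,-27.6,-27.6,-27.6,-27.6,-27.6],"gripper":[0,0,0,0,0,0,0,0]}'
cat > bar.py <<'E'
from h import *
from workcell import capture
import sys
def run(c,M,n):
    W=cloud(c,M);hsv=cv2.cvtColor(c["pixels"],cv2.COLOR_RGB2HSV);X,Y,Z=W[...,0],W[...,1],W[...,2]
    m=(X>.39)&(X<.475)&(Y>-.32)&(Y<-.14)&(Z>.062)&(Z<.095)&(hsv[...,2]<90)
    k,l,st,_=cv2.connectedComponentsWithStats(m.astype(np.uint8),connectivity=8)
    for i in range(1,k):
        if st[i,4]>25: q=W[l==i];print(n,st[i],"med",np.round(np.nanmedian(q,0)*1e3,1),"z98",np.nanpercentile(q[:,2],98).round(4),*rect(q[:,:2]))
    m=(X>.45)&(X<.75)&(Y<-.07)&(Y>-.42)&(Z>.075)&(Z<.09)&(hsv[...,2]>130)
    q=W[m];print(n,"lid z",np.median(q[:,2]).round(4),*rect(q[:,:2]))
s,c,M,T=wrist();print(s["time"],s["eef_pos"],T[:3,0],s["q"]);run(c,M,"wrist")
for n in("scene","side"): run(capture(n),None,n)
cv2.imwrite(sys.argv[1],c["pixels"][:,:,::-1])
E
python3 bar.py pics/w5.png
```

```text
time: 20.03
eef_pos: [0.4879, -0.0506, 0.2005]
orientation: [-0.0, 0.869, 0.495, -0.001]
wrist_force: [0.3, -0.5, -0.5]
opening: 0.5
grasp_force: 0.0
time: 20.7
eef_pos: [0.4398, -0.2292, 0.2007]
orientation: [-0.001, 0.728, 0.685, -0.0]
wrist_force: [0.9, 0.6, 0.3]
opening: 0.501
grasp_force: 0.0
20.7 [ 0.43977914 -0.22919714  0.20067802] [6.05272427e-02 9.98166376e-01 5.81320483e-04] [ 0.34892986  0.37147154  0.02285471  2.14765907 -0.01460952  0.62376533
  0.32153068]
wrist [ 314  127   46  135 2396] med [ 444.1 -221.9   79.8] z98 0.0819 [ 454.8 -230.9] [130.4  41.9] 89.2
wrist lid z 0.0815 [ 601.8 -239. ] [259.7 224.1] 86.9
scene [234 140  40  18 167] med [ 446.6 -224.5   75.9] z98 0.0801 [ 455.6 -226.7] [129.9  37.3] 89.5
scene lid z 0.0788 [ 599.9 -236.9] [262.4 225.7] 86.9
side [408 176  33  19 130] med [ 439.8 -219.4   78.6] z98 0.0827 [ 451.6 -226.4] [131.8  42.9] 89.3
side lid z 0.0804 [ 596.1 -238. ] [272.6 224.4] 86.8
```

View pics/w5.png

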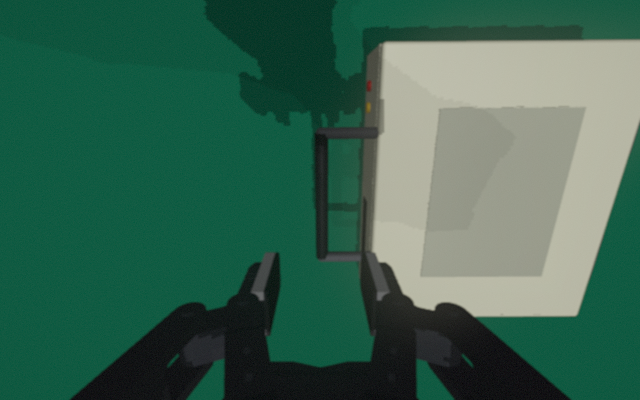

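The wrist view shows the bar along column 322 (rows 130–258), parallel to the fingers, with the box front at column 370. That puts the bar at about (444.5,-229.5), with its top at 0.082 as expected. I'll pinch it near the fingertips to leave room for the lid.

```bash
python3 -m creep '{"travel":[[0,0.002,0.02],[0,0.0048,0.05],[0,0.0048,0.08],[0,0.0048,0.105],[0,0.0048,0.122],[0,0.0048,0.132],[0,0.0048,0.132],[0,0.0048,0.132]],"turn":[0,0,0,0,0,0,0,0],"gripper":[0,0,0,0,0,0,0,0]}' 25
python3 -m creep '{"travel":[[0,0,0],[0,0,0],[0,0,0],[0,0,0],[0,0,0],[0,0,0]],"turn":[0,0,0,0,0,0],"gripper":[1,1,1,1,1,1]}' 25
```

```text
time: 21.52
eef_pos: [0.4455, -0.2283, 0.0693]
orientation: [-0.0, 0.727, 0.687, -0.0]
wrist_force: [-0.1, -0.9, 0.3]
opening: 0.503
grasp_force: 0.0
time: 22.02
eef_pos: [0.4412, -0.2286, 0.0702]
orientation: [-0.002, 0.728, 0.686, -0.002]
wrist_force: [-10.9, 0.3, 8.8]
opening: 0.125
grasp_force: 24.8
```

The pinch holds: opening is 10.6 mm and the bar is really at x = 0.441. I'll relax the side load, grip harder and start along the arc.

```bash
python3 -m creep '{"travel":[[0,-0.002,0],[0,-0.004,0],[0,-0.004,0],[0,-0.004,0]],"turn":[0,0,0,0],"gripper":[1,1,1,1]}' 60
python3 -m creep '{"travel":[[0,0.0002,-0.0058],[0,0.0005,-0.0117],[0,0.0015,-0.0233],[0,0.0031,-0.0349],[0,0.0051,-0.0464],[0,0.0076,-0.0579],[0,0.0107,-0.0692],[0,0.0107,-0.0692]],"turn":[0,0,0,0,0,0,0,0],"gripper":[1,1,1,1,1,1,1,1]}'
```

```text
time: 22.35
eef_pos: [0.4411, -0.2286, 0.0703]
orientation: [0.0, 0.727, 0.686, 0.0]
wrist_force: [-2.3, 2.0, 10.9]
opening: 0.106
grasp_force: 59.7
time: 23.02
eef_pos: [0.4515, -0.2292, 0.1404]
orientation: [-0.0, 0.727, 0.686, -0.0]
wrist_force: [-4.7, 1.4, -1.7]
opening: 0.107
grasp_force: 58.8
```

```bash
python3 -m creep '{"travel":[[0,0.0035,-0.0111],[0,0.0075,-0.0221],[0,0.012,-0.0329],[0,0.0169,-0.0435],[0,0.0224,-0.0539],[0,0.0282,-0.064],[0,0.0345,-0.0739],[0,0.0412,-0.0834]],"turn":[0,0,0,0,0,0,0,0],"gripper":[1,1,1,1,1,1,1,1]}'
python3 -m creep '{"travel":[[0,0,0],[0,0,0]],"turn":[0,0],"gripper":[1,1]}'
```

```text
time: 23.68
eef_pos: [0.4899, -0.2313, 0.222]
orientation: [-0.003, 0.727, 0.686, -0.002]
wrist_force: [-9.8, 2.5, 1.4]
opening: 0.106
grasp_force: 58.6
time: 23.85
eef_pos: [0.4899, -0.2311, 0.2221]
orientation: [-0.002, 0.727, 0.686, -0.001]
wrist_force: [-10.7, 1.9, 4.8]
opening: 0.107
grasp_force: 58.8
```

```bash
cat > lid.py <<'E'
from h import *
from workcell import capture,observe
import sys
s=observe();print(s["time"],np.round(s["eef_pos"],4),np.round(s["wrist_force"],1))
a=np.radians(-3.2);hz=np.array([.601-.0,-.238])+.110*np.array([np.cos(a),np.sin(a)])
ims=[]
for n in("scene","side"):
    c=capture(n);W=cloud(c);hsv=cv2.cvtColor(c["pixels"],cv2.COLOR_RGB2HSV)
    d=W[...,:2]-hz;u=d[...,0]*np.cos(a)+d[...,1]*np.sin(a);v=-d[...,0]*np.sin(a)+d[...,1]*np.cos(a);Z=W[...,2]
    m=(hsv[...,2]>110)&(hsv[...,1]<60)&(Z>.10)&(u<.02)&(u>-.23)&(abs(v)<.125)
    p=np.stack([u[m],v[m],Z[m]],1);P=p
    for _ in range(6):
        A=np.c_[P[:,0],P[:,1],np.ones(len(P))];k=np.linalg.lstsq(A,P[:,2],rcond=None)[0]
        r=p[:,2]-np.c_[p[:,0],p[:,1],np.ones(len(p))]@k;P=p[abs(r)<.006]
    print(n,len(p),len(P),"angle",np.degrees(np.arctan(-k[0])).round(2),"k",k.round(3))
    ims.append(c["pixels"][60:260,130:330,::-1] if n=="scene" else c["pixels"][60:260,290:490,::-1])
cv2.imwrite(sys.argv[1],cv2.resize(np.hstack(ims),(800,400),interpolation=cv2.INTER_CUBIC))
E
python3 lid.py pics/l1.png
```

```text
23.85 [ 0.4899 -0.2311  0.2221] [-10.7   1.9   4.8]
scene 6007 4901 angle 33.92 k [-0.672  0.     0.08 ]
side 668 44 angle 68.66 k [-2.56  -0.155 -0.094]
```

View pics/l1.png

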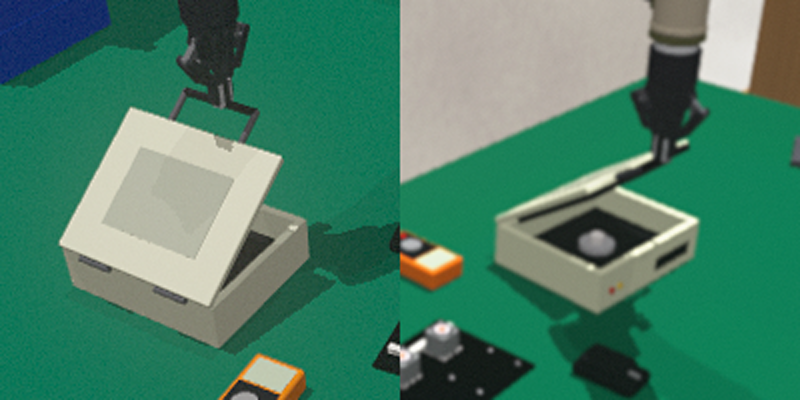

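The scene view shows the lid open and held at the bar, with clear space between gripper and lid. The plane fit gives 33.9°, so I continue with a slightly smaller forward offset.

```bash
python3 -m creep '{"travel":[[0,0.0015,-0.0045],[0,0.0045,-0.0089],[0,0.0115,-0.018],[0,0.019,-0.0268],[0,0.027,-0.0352],[0,0.0355,-0.0432],[0,0.0355,-0.0432],[0,0.0355,-0.0432]],"turn":[0,0,0,0,0,0,0,0],"gripper":[1,1,1,1,1,1,1,1]}'
python3 lid.py pics/l2.png
```

```text
time: 24.62
eef_pos: [0.5274, -0.2334, 0.2662]
orientation: [-0.001, 0.727, 0.686, -0.0]
wrist_force: [-9.0, 4.1, 7.3]
opening: 0.104
grasp_force: 58.7
24.6167 [ 0.5274 -0.2334  0.2662] [-9.   4.1  7.3]
scene 6450 5118 angle 46.72 k [-1.062e+00  1.000e-03  8.200e-02]
side 1311 110 angle 69.26 k [-2.64   0.652 -0.061]
```

```bash
python3 -m creep '{"travel":[[0,0.002,-0.003],[0,0.0045,-0.006],[0,0.0075,-0.0095],[0,0.0097,-0.0122],[0,0.0097,-0.0122],[0,0.0097,-0.0122]],"turn":[0,0,0,0,0,0],"gripper":[1,1,1,1,1,1]}'
python3 lid.py pics/l3.png; python3 - <<'E'
from h import *
for n in [0]:
    pass
E
```

```text
time: 25.22
eef_pos: [0.5396, -0.234, 0.2771]
orientation: [0.001, 0.727, 0.687, 0.001]
wrist_force: [4.9, 1.6, -11.3]
opening: 0.105
grasp_force: 58.5
25.2167 [ 0.5396 -0.234   0.2771] [  4.9   1.6 -11.3]
scene 6483 5298 angle 49.62 k [-1.176 -0.     0.084]
side 1363 129 angle 71.13 k [-2.926  0.808 -0.084]
```

View pics/l3.png

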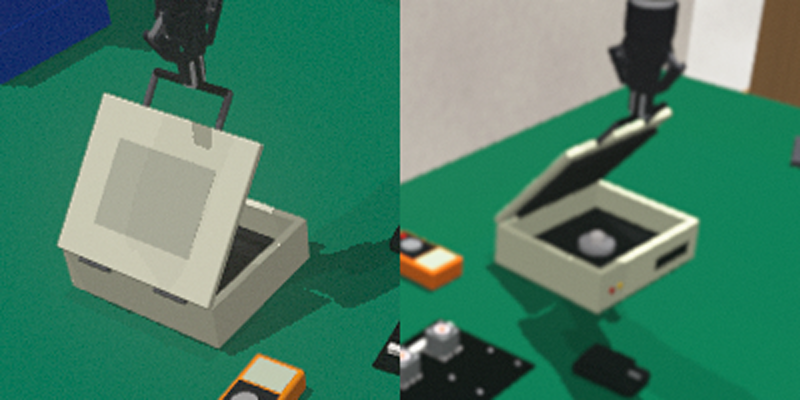

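```bash
python3 -m creep '{"travel":[[0,0.0007,0],[0,0.0014,0],[0,0.002,0],[0,0.002,0],[0,0.002,0],[0,0.002,0],[0,0.002,0],[0,0.002,0]],"turn":[0,0,0,0,0,0,0,0],"gripper":[1,1,1,1,1,1,1,1]}'
python3 -m creep '{"travel":[[0,0,0],[0,0,0],[0,0,0],[0,0,0],[0,0,0],[0,0,0]],"turn":[0,0,0,0,0,0],"gripper":[1,1,1,1,1,1]}'
python3 lid.py pics/l4.png;python3 lid.py pics/l4.png; python3 - <<'E'
from h import *
from workcell import capture
for n in("scene","side"):
    c=capture(n);W=cloud(c);X,Y,Z=W[...,0],W[...,1],W[...,2]
    m=(X>.4)&(X<.66)&(Y>.1)&(Y<.36)&(Z>.034)&(Z<.048)
    k,l,st,_=cv2.connectedComponentsWithStats(m.astype(np.uint8))
    for i in range(1,k):
        if st[i,4]>60:print(n,st[i,4],rect(W[l==i][:,:2]))
E
```

```text
time: 25.98
eef_pos: [0.5399, -0.2341, 0.2773]
orientation: [-0.0, 0.727, 0.687, -0.0]
wrist_force: [-0.7, 5.1, -4.4]
opening: 0.104
grasp_force: 59.2
time: 26.48
eef_pos: [0.54, -0.2341, 0.2773]
orientation: [-0.0, 0.727, 0.687, -0.0]
wrist_force: [-1.1, 4.7, -3.7]
opening: 0.103
grasp_force: 59.2
26.4833 [ 0.54   -0.2341  0.2773] [-1.1  4.7 -3.7]
scene 6482 5313 angle 49.73 k [-1.18  -0.002  0.084]
side 1350 130 angle 72.37 k [-3.147  0.734 -0.122]
26.5833 [ 0.54   -0.2341  0.2773] [ 0.1  3.8 -3.6]
scene 6487 5083 angle 50.32 k [-1.206e+00 -1.000e-03  8.300e-02]
side 1356 112 angle 72.26 k [-3.126  0.73  -0.122]
scene 127 (array([600.6, 141.6]), array([37.6, 35.5]), 5.0)
scene 145 (array([596.2, 226.8]), array([38.2, 35.2]), 6.4)
scene 155 (array([590.5, 312.3]), array([38.5, 35.7]), 4.4)
side 104 (array([594.5, 141.2]), array([37.5, 39.3]), 87.4)
side 118 (array([590.1, 225.8]), array([40.8, 39.5]), 89.9)
side 135 (array([585.8, 312.4]), array([39.1, 38.9]), 4.0)
```

The lid is still at about 50°, the forces are low, the grip is holding and the modules are still in place.

```bash
python3 -c "from workcell import hand_in;print(hand_in())"
```

```text
the job is handed in; nothing more can be done
None
```

The three modules stand square against the stop rail on their marks (within about 1 mm by camera), the gripper is holding the lid still at about 50°, and I handed the job in at about 27 s.

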